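# Open the desk bin by its lever and let the lid down softly

### The job

A matchbox has slid under the lever of the little desk bin and blocks it: push the matchbox along the desk until it is well clear of the lever, without lifting or tipping it. Then press the lever all the way down with a fingertip, keep the lid standing open for three seconds while I drop my scraps in, and let the lever up slowly so that the lid comes down softly and does not slam. Pick nothing up, do not touch the lid or force the lever down on the matchbox, and leave the candles, the thread spool and the tape roll where they are.

Things in the scene. Friction and masses are not known exactly. Their poses are not given: they have to be found in the camera images.
- bin: Round white desk bin with a grey liner, 120 mm across, 150 mm high to its rim (166 mm to the top of the closed lid); it stands firm and does not slide or tip. Origin: centre of its underside, on the desk. Its own -x axis points to the front, where the lever sticks out (roughly towards the robot); its +x side carries the hinge housing, out to 81 mm from the axis. z is up.
- lever: Steel lever out of a black slot low in the bin's front, ending in a plate 42 (bin's x) x 40 mm (y) with ribbed black rubber on top, 7 mm thick together. Origin: its pivot inside the bin, 40 mm in front of the bin's axis, 31 mm above the desk, level with the lever's underside. At rest the plate's free edge is 142 mm in front of the bin's axis, its near edge 40 mm from the bin's wall.
- lever_top (a point): The point to press: centre of the rubber on top of the plate, at rest 121 mm in front of the bin's axis and 38 mm above the desk. Pressing takes about 3 to 5 N; it goes down about 20 mm to a firm stop and springs back up when let go.
- lever_angle (a joint): Turn of the lever about its pivot inside the bin (81 mm behind the middle of the plate, 31 mm above the desk): 0 at rest (up), 0.25 rad fully down at its stop. The matchbox under the plate stops it at about half.
- lid_angle (a joint): Opening angle of the lid, linked to the lever by a rod: always 5 times the lever's angle, 0 shut, 1.25 rad fully open. 1 mm down at the middle of the plate opens it about 0.06 rad. The lid falls shut under its weight if the lever is let go at once: it slams.
- lid: The white domed lid, 124 mm across, hinged at the rear (the bin's +x side); its front edge swings up and back. Origin: on the hinge line, 75 mm behind the bin's axis and 152 mm above the desk.
- matchbox: Closed card matchbox, loose, 72 mm along its own y, 44 mm along x, 17 mm high, about 30 g. Origin: centre of its underside. It lies flat, its long axis within 0.35 rad of the lever's direction, one end 18 to 32 mm under the free edge of the lever's plate, the rest sticking out towards the robot. The gap above it to the plate is 14 mm.
- jar_candle: White candle in a glass jar, 62 mm across, 53 mm high, loose, beside the lever; leave alone. Origin: centre of its underside.
- spool_rust: Wooden spool with rust-red thread, standing, 28 mm across, 36 mm high, loose, beside the lever; leave alone. Origin: centre of its underside.
- washi_sage: Small flat roll of sage-green paper tape, 43 mm across, 10 mm high, loose, beside the bin; leave alone. Origin: centre of its underside.
- tealight: Tealight in a metal cup, 39 mm across, 19 mm high, loose, beside the bin; leave alone. Origin: centre of its underside.

How it is judged (in metres and radians):
On the way, in this order (a step that is already met when the one before it is completed fails the run):
1. the matchbox is pushed clear of the lever, to either side (its centre over 40 mm sideways of the lever's middle line) or out in front (its centre over 180 mm in front of the bin's axis) ((y of matchbox in the frame of bin above 0.04 m or y of matchbox in the frame of bin below -0.04 m or x of matchbox in the frame of bin below -0.18 m)), for 0.2 s.
2. a finger on the lever holds the lid open (over 1.1 rad) for 2.5 s (value of joint lid_angle above 1.1 rad and contact force between the fingers and lever above 0.3 N), for 2.5 s.
At the end, for the whole second after the job is handed in: The lid is shut (under 0.05 rad) and the lever up (under 0.012 rad), both at rest; the matchbox lies flat and still on the desk, clear of the lever: its centre over 40 mm sideways of the lever's middle line, or over 180 mm in front of the bin's axis (value of joint lid_angle below 0.05 rad and value of joint lever_angle below 0.012 rad and velocity of joint lid_angle between -0.1 and 0.1 rad/s and height (world z) of matchbox below 0.006 m and angle between matchbox's own z axis and vertical below 0.1 rad and linear speed of matchbox below 0.01 m/s and (y of matchbox in the frame of bin above 0.04 m or y of matchbox in the frame of bin below -0.04 m or x of matchbox in the frame of bin below -0.18 m)); the robot touches nothing.
It fails at once if the lid slams: it comes down faster than 2 rad/s in the last 0.5 rad (value of joint lid_angle below 0.5 rad and velocity of joint lid_angle below -2 rad/s).
It fails at once if the matchbox is lifted off the desk or tipped (height (world z) of matchbox above 0.015 m or height (world z) of matchbox below -0.1 m or angle between matchbox's own z axis and vertical above 0.4 rad).
It fails at once if the lever is jammed down on the matchbox (over 6 N) (contact force between lever and matchbox above 6 N).
It fails at once if the robot touches the lid (contact force between any of the fingers, the arm and lid above 0.5 N).
It fails at once if a bystander (jar candle, spool, tape roll, tealight) is moved by more than 12 mm (distance of any of jar_candle, spool_rust, washi_sage, tealight from where it was at the start of the episode above 0.012 m).
It also fails if it takes over 51 s, if anything falls off the work surface, if the arm or the gripper's body presses on something with over 40 N, if the wrist force passes 120 N, or if a joint passes its speed limit or range.

### The arm

A 7-joint arm with a two-finger parallel gripper is mounted at the origin on a cart in front of the work surface, level with it; the furniture and walls round the work are solid. World frame = base frame: x ahead of the robot, y to its left, z up, the work surface at z = 0. Lengths are in m, angles in degrees, forces in N, time in s.
With the tool pointing down it reaches from about 0.4 to 0.75 m from the base axis. Payload 19.5 kg.
Tool frame: the origin (TCP) lies midway between the tips of the shut fingers; the grasp point (between the pads) lies ctrl.grasp_offset behind it (ctrl.grasp_offset is the distance from the TCP to the grasp point, in m); z points along the fingers, y is the line along which they close (so a half turn about z gives the same grasp; the last joint's range is limited). The gripper opens to 85 mm and grips with 20 to 120 N. Pads are 22 mm wide; open, the fingers measure 114 mm over their backs; the gripper's body (76 mm by 85 mm) begins 54 mm behind the grasp point. The pads swing forward as they close: fully open they stand 13 mm farther back than shut.
Start: joints at [64.876, 40.479, -1.581, 85.061, 1.261, 54.483, -4.326], TCP at [0.222, -0.53, 0.231] pointing down, gripper open.
Joint ranges: [-155.06, 155.06], [-18.47, 123.98], [-90, 86.84], [0, 140.48], [-83.41, 263.41], [0, 116], [-161.91, 161.91]. Speed limits (degrees/s): [108.29, 108.29, 147.25, 147.25, 172.46, 172.46, 172.46].

### API

Orientations are given as a 3x3 rotation matrix whose columns are the frame's x, y, z axes.
In Python, from bench import ctrl, cams gives the robot as it stands. The module is installed in compiled form; this text tells all that it offers.
- The arm moves only by the tool arm_command, never from a script. Its argument "increments" is a list of rows, each an object with "slide": the shift along the world's x, y, z in cm, a list of three; "delta_rot": the turn, a rotation vector about the world's x, y, z in degrees, a list of three; "gripper": the opening, from 0 (shut) to 1 (fully open). A call has 1 to 10 rows; each row is the pose to reach, as a shift and turn from the pose commanded when the call began; what a row does not reach only later rows make up. A row lasts 1/8 s, in which the tool goes at most 62.5 mm and 10.7 degrees, less where a joint would pass 70% of its speed; a pose out of reach is approached as far as the arm can. A call with a gripper value outside its range is refused whole. The fingers move at their own pace and stop on an object; "force" is the grip in N (left out, the last holds). Time passes only in rows, so rows that repeat a pose let the fingers close. It gives the time, the measured TCP pose, the force, the opening and the grip force at its end, in the units of the state.
- ctrl.observe(): the state, without advancing time (a new reading comes with each control period).
- cams.grab_frame(name): name is "scene" or "top"; returns a dict with "color" (400x640x3 uint8, red, green, blue), "K" (3x3 intrinsics, pixels), "rvec" (rotation vector, rad) and "tvec" (3), from world to camera coordinates, as OpenCV has them. Camera axes: x right, y down, z forward; pixel columns grow to the right and rows downward; lengths in m; the calibration is good to about 2 mm. A picture is of the moment at which its call begins. There is no depth.
- ctrl.hand_in(): hands the job in; it is judged then, once.
The state is a dict: "time_s": time; "q": joint angles; "joint_velocities": joint speeds; "tau": joint torques, N m; "eef_pos": TCP position; "tool_rot": TCP orientation; "wrist_force": force on the tool from outside, world axes, zero at the start; "wrist_torque": the same for the moment, N m; "width": finger opening in m; "grip_force": force on a finger pad.
Only numpy, scipy, OpenCV 4.12 (cv2) and the standard library are available. Lean on these libraries where they do the work, as an engineer would, in place of code of your own. Each camera call takes 0.05 s, during which the arm holds its last target. There are 200 camera calls.

## Working session

There is one attempt and no reset: what is moved stays moved. The work goes in short steps, Python scripts to look and compute and a tool call to move; the robot and the scene stay as the last step left them, time stands still between calls to the robot, and variables do not carry over. Pictures are saved under pics/ and viewed, at most 10 in all, crops included, and the job is handed in when it is done.

Besides the shell and the picture viewer there is one more tool, called as a command line: name --argument value ..., lists and objects as JSON in quotes. arm_command: Moves the arm, as the interface text tells. Its arguments: {"type":"object","properties":{"increments":{"type":"array"},"force":{"type":"number"}},"required":["increments"]}

```bash
mkdir -p pics; cat > h.py <<'E'
import numpy as np, cv2
from bench import ctrl, cams
def save(n,tag):
    f=cams.grab_frame(n); cv2.imwrite(f'pics/{n}_{tag}.png',f['color'][:,:,::-1]); np.savez(f'pics/{n}_{tag}.npz',**f); return f
def ray(f,uv,z):
    R=cv2.Rodrigues(np.array(f['rvec'],float))[0]; t=np.array(f['tvec'],float).ravel()
    p=cv2.undistortPoints(np.array(uv,float).reshape(-1,1,2),np.array(f['K'],float),None).reshape(-1,2)
    d=np.c_[p,np.ones(len(p))]@R; c=-R.T@t
    return c+d*((z-c[2])/d[:,2])[:,None]
def proj(f,P):
    return cv2.projectPoints(np.array(P,float).reshape(-1,1,3),f['rvec'],f['tvec'],np.array(f['K'],float),None)[0].reshape(-1,2)
E
python3 -c "
from h import *
for n in('scene','top'):
    f=save(n,'a'); print(n,f['K'].tolist(),f['rvec'],f['tvec'])
s=ctrl.observe(); print(s['time_s'],s['eef_pos'],s['tool_rot'],s['width'],ctrl.grasp_offset)
"
```

```text
scene [[429.5510596494937, 0.0, 323.69963264944], [0.0, 429.5510596494937, 197.80762065128303], [0.0, 0.0, 1.0]] [ 2.41636226 -1.01750761  0.30325195] [-0.34655451  0.42911816  0.78663742]
top [[517.9810589513258, 0.0, 320.37151485519814], [0.0, 517.9810589513258, 200.9303150050363], [0.0, 0.0, 1.0]] [ 2.08220914 -2.15632372  0.2237896 ] [0.06910086 0.5863005  1.05397062]
0.1 [ 0.22212393 -0.53009574  0.23089228] [[ 9.22301544e-01  3.86470826e-01 -4.02710478e-04]
 [ 3.86471036e-01 -9.22301080e-01  9.25634681e-04]
 [-1.36895087e-05 -1.00935023e-03 -9.99999491e-01]] 0.08531496054952947 0.0187
```

View pics/scene_a.png

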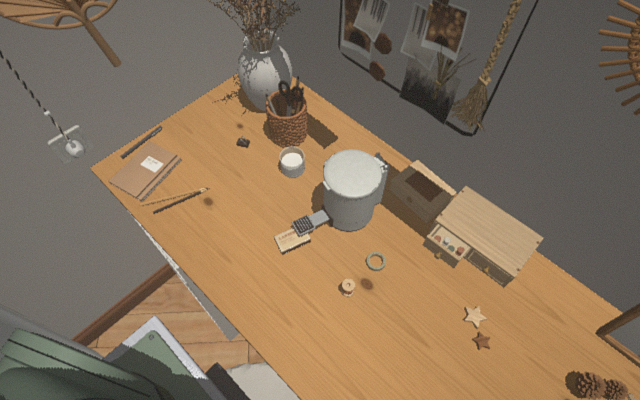

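View pics/top_a.png

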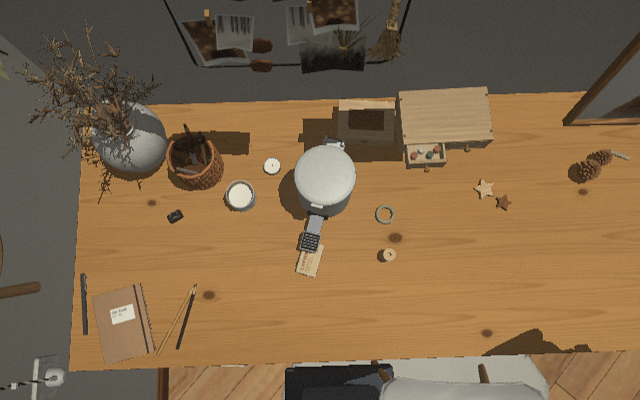

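The top view shows the bin at about (325,180), the lever plate at (311,242) and the matchbox at (310,261). The jar candle is at (240,196), the tealight at (272,166), the tape at (385,214) and the spool at (389,255). I'll zoom in for the corners.

```bash
python3 -c "
from h import *
a=cv2.imread('pics/top_a.png')[195:285,265:365]; b=cv2.imread('pics/scene_a.png')[195:265,260:345]
a=cv2.resize(a,None,fx=6,fy=6,interpolation=cv2.INTER_CUBIC); b=cv2.resize(b,None,fx=6,fy=6,interpolation=cv2.INTER_CUBIC)
cv2.imwrite('pics/ca.png',a);cv2.imwrite('pics/cb.png',b)
f=dict(np.load('pics/top_a.npz'))
for n,uv,z in [('plate',(311,242),.038),('box',(310,261),.017),('lid',(325,174),.16),('jar',(240,196),.053),('tea',(272,166),.019),('tape',(385,214),.01),('spool',(389,255),.036)]: print(n,ray(f,uv,z)[0].round(3))
"
```

```text
plate [0.503 0.072 0.038]
box [0.464 0.075 0.017]
lid [0.622 0.039 0.16 ]
jar [0.606 0.222 0.053]
tea [0.681 0.154 0.019]
tape [ 0.564 -0.095  0.01 ]
spool [ 0.469 -0.095  0.036]
```

View pics/ca.png

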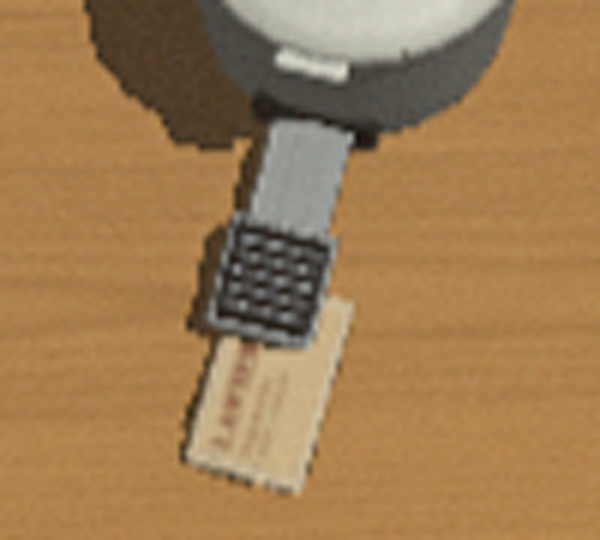

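View pics/cb.png

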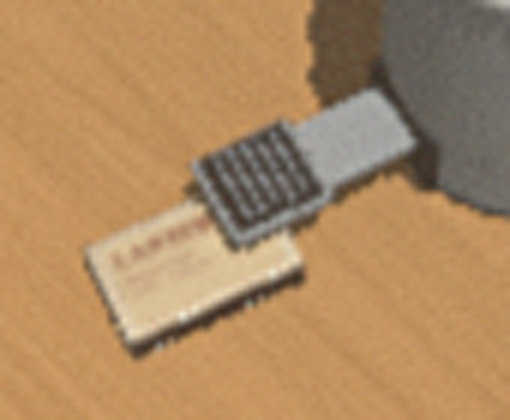

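The crops show the plate's corners at about (237,215), (335,238), (308,347) and (208,330) in the top crop. Three of the matchbox's top corners are visible, at (352,300), (297,492) and (187,458). I'll convert both views to world positions and triangulate.

```bash
python3 -c "
from h import *
T=dict(np.load('pics/top_a.npz'));S=dict(np.load('pics/scene_a.npz'))
def P(f): return np.array(f['K'])@np.c_[cv2.Rodrigues(f['rvec'])[0],f['tvec'].ravel()]
ct=lambda a:np.array(a,float)/6-.42+[265,195]
cs=lambda a:np.array(a,float)/6-.42+[260,195]
pt=ct([(237,215),(335,238),(308,347),(208,330)]); ps=cs([(283,122),(328,192),(240,245),(192,168)])
bt=ct([(352,300),(297,492),(187,458)]); bs=cs([(300,265),(132,343),(87,253)])
for a,b in((pt,ps),(bt,bs)):
    X=cv2.triangulatePoints(P(T),P(S),a.T,b.T); print((X[:3]/X[3]).T.round(4))
    z=.038 if len(a)==4 else .017
    print(ray(T,a,z).round(4),ray(S,b,z).round(4))
pl=(ray(T,pt,.038).mean(0)+ray(S,ps,.038).mean(0))/2
# bin axis from lid outline (top view white blob)
print('plate',pl)
q=(ray(T,pt,.038)+ray(S,ps,.038))/2
d=(q[0]+q[1]-q[2]-q[3])[:2];print('yaw',np.degrees(np.arctan2(d[1],d[0])))
lid=ray(T,[(325,174)],.16)[0]; e=(lid-pl)[:2]; print('lid-based yaw',np.degrees(np.arctan2(e[1],e[0])),np.linalg.norm(e))
"
```

```text
[[0.5296 0.086  0.0319]
 [0.5194 0.0509 0.035 ]
 [0.4816 0.0616 0.0285]
 [0.4893 0.097  0.0327]]
[[0.5288 0.0858 0.038 ]
 [0.5192 0.0508 0.038 ]
 [0.4803 0.0619 0.038 ]
 [0.4876 0.0974 0.038 ]] [[0.5272 0.0835 0.038 ]
 [0.5179 0.05   0.038 ]
 [0.4792 0.0577 0.038 ]
 [0.4891 0.0939 0.038 ]]
[[0.4992 0.0454 0.0101]
 [0.4307 0.0675 0.0114]
 [0.4442 0.1071 0.0116]]
[[0.499  0.0452 0.017 ]
 [0.4302 0.0676 0.017 ]
 [0.4438 0.107  0.017 ]] [[0.496  0.0434 0.017 ]
 [0.4295 0.0652 0.017 ]
 [0.4429 0.1048 0.017 ]]
plate [0.50364296 0.07262547 0.038     ]
yaw -14.530602073587636
lid-based yaw -15.991956758303429 0.12270728968579281
```

The plate's centre is at (0.504,0.073) and the bin's yaw is about -15°. The matchbox's centre is near (0.470,0.076), or (-0.154,-0.006) in the bin frame. I'll shut the fingers and come down on its +y side, then push it towards -y, where the spool is 17 cm off.

arm_command --increments '[{"slide": [5,6,0],"delta_rot": [0,0,-6],"gripper": 0},{"slide": [8,11,0],"delta_rot": [0,0,-12],"gripper": 0},{"slide": [12,16,0],"delta_rot": [0,0,-18],"gripper": 0},{"slide": [16,21,-1],"delta_rot": [0,0,-24],"gripper": 0},{"slide": [19,26,-1],"delta_rot": [0,0,-30],"gripper": 0},{"slide": [22,31,-1],"delta_rot": [0,0,-36],"gripper": 0},{"slide": [23,36,-1],"delta_rot": [0,0,-37.7],"gripper": 0},{"slide": [23,41,-1],"delta_rot": [0,0,-37.7],"gripper": 0},{"slide": [23,46,-2],"delta_rot": [0,0,-37.7],"gripper": 0},{"slide": [23,51,-3],"delta_rot": [0,0,-37.7],"gripper": 0}]'

```text
time_s: 1.35
eef_pos: [0.4521, -0.0187, 0.201]
tool_rot: [[0.966, -0.258, 0.0], [-0.258, -0.966, 0.0], [0.0, -0.0, -1.0]]
wrist_force: [1.2, 0.6, 0.4]
width: 0.0002
grip_force: 0.0
```

arm_command --increments '[{"slide": [1,5,0],"delta_rot": [0,0,0],"gripper": 0},{"slide": [2,10,0],"delta_rot": [0,0,0],"gripper": 0},{"slide": [2.8,15.8,-1],"delta_rot": [0,0,0],"gripper": 0},{"slide": [2.8,15.8,-5],"delta_rot": [0,0,0],"gripper": 0},{"slide": [2.8,15.8,-9],"delta_rot": [0,0,0],"gripper": 0},{"slide": [2.8,15.8,-13],"delta_rot": [0,0,0],"gripper": 0},{"slide": [2.8,15.8,-16],"delta_rot": [0,0,0],"gripper": 0},{"slide": [2.8,15.8,-18],"delta_rot": [0,0,0],"gripper": 0},{"slide": [2.8,15.8,-19],"delta_rot": [0,0,0],"gripper": 0},{"slide": [2.8,15.8,-19.3],"delta_rot": [0,0,0],"gripper": 0}]'

```text
time_s: 2.6
eef_pos: [0.4802, 0.1377, 0.0081]
tool_rot: [[0.966, -0.258, -0.0], [-0.258, -0.966, 0.0], [-0.0, 0.0, -1.0]]
wrist_force: [0.3, -0.6, 0.2]
width: 0.0002
grip_force: 0.0
```

```bash
python3 -c "
from h import *
f=save('scene','b'); s=ctrl.observe(); print(s['time_s'],s['eef_pos'],s['wrist_force'])
b=f['color'][150:290,220:400,::-1]; cv2.imwrite('pics/cb2.png',cv2.resize(b,None,fx=4,fy=4,interpolation=cv2.INTER_CUBIC))
"
```

```text
2.65 [0.48025156 0.13769278 0.00820235] [ 0.11431035  0.12661059 -0.77189283]
```

View pics/cb2.png

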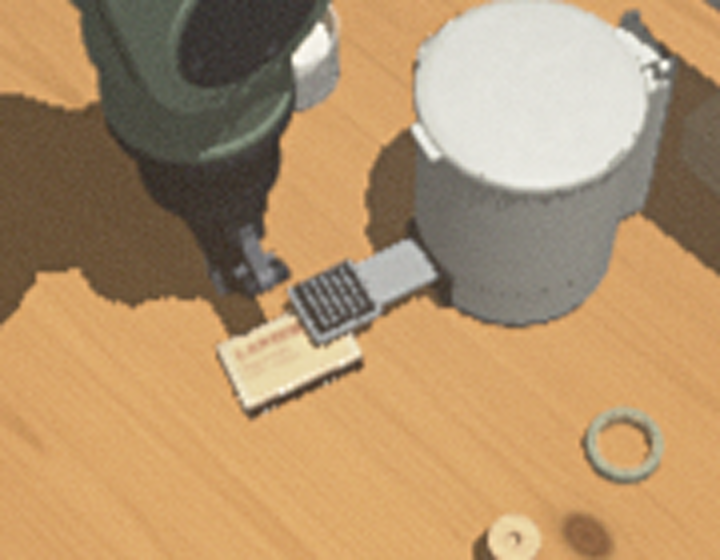

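The fingertip at crop (250,275) stands beside the matchbox, just outside the plate's edge. I'll add 3 mm of clearance to the plate and push along the bin's -y.

arm_command --increments '[{"slide": [-0.5,-0.7,0],"delta_rot": [0,0,0],"gripper": 0},{"slide": [-0.8,-1.8,0],"delta_rot": [0,0,0],"gripper": 0},{"slide": [-1.0,-2.6,0],"delta_rot": [0,0,0],"gripper": 0},{"slide": [-1.2,-3.4,0],"delta_rot": [0,0,0],"gripper": 0},{"slide": [-1.4,-4.2,0],"delta_rot": [0,0,0],"gripper": 0},{"slide": [-1.65,-5.0,0],"delta_rot": [0,0,0],"gripper": 0},{"slide": [-1.85,-5.8,0],"delta_rot": [0,0,0],"gripper": 0},{"slide": [-2.05,-6.6,0],"delta_rot": [0,0,0],"gripper": 0},{"slide": [-2.3,-7.4,0],"delta_rot": [0,0,0],"gripper": 0},{"slide": [-2.5,-8.2,0],"delta_rot": [0,0,0],"gripper": 0}]'

```text
time_s: 3.9
eef_pos: [0.455, 0.0552, 0.0083]
tool_rot: [[0.966, -0.258, -0.0], [-0.258, -0.966, 0.0], [-0.0, -0.0, -1.0]]
wrist_force: [0.4, 0.6, -0.2]
width: -0.0001
grip_force: 0.2
```

```bash
python3 -c "
from h import *
f=save('scene','c'); s=ctrl.observe(); print(s['time_s'],s['eef_pos'],s['wrist_force'])
b=f['color'][150:290,220:400,::-1]; cv2.imwrite('pics/cb3.png',cv2.resize(b,None,fx=4,fy=4,interpolation=cv2.INTER_CUBIC))
"
```

```text
3.95 [0.45482385 0.05401247 0.00827389] [ 0.33100176 -2.57309918  0.25515963]
```

View pics/cb3.png

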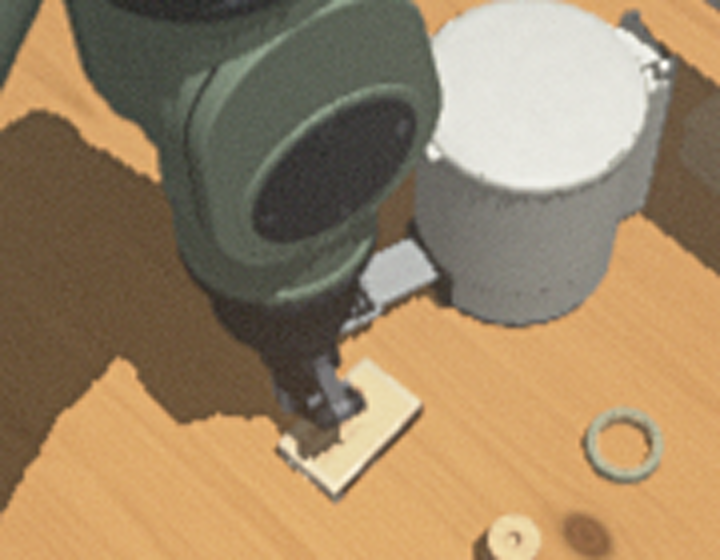

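The matchbox is already out from under the plate, with its centre at crop (350,428), and is turned somewhat. I'll compute where it is.

```bash
python3 -c "
from h import *
S=dict(np.load('pics/scene_c.npz'))
uv=np.array([(335,497),(422,405),(368,360),(278,450)])/4.-.4+[220,150]
X=ray(S,uv,.017); X=np.r_[X,[X.mean(0)]]; d=X[:,:2]-[.6205,.0413]
a=np.radians(-15); R=np.array([[np.cos(a),-np.sin(a)],[np.sin(a),np.cos(a)]]); print((d@R).round(4))
"
```

```text
[[-0.1746 -0.0966]
 [-0.1058 -0.0739]
 [-0.1179 -0.0344]
 [-0.1881 -0.0567]
 [-0.1466 -0.0654]]
```

The matchbox's centre is now 65 mm sideways and its nearest corner is 14 mm clear of the plate. I'll back off, rise and go over the plate, tilting the wrist 15° towards the robot. That keeps it away from the lid and flush with the plate when it is fully down.

arm_command --increments '[{"slide": [0.2,0.8,0],"delta_rot": [0,0,0],"gripper": 0},{"slide": [0.3,1.4,1],"delta_rot": [0,0,0],"gripper": 0},{"slide": [0.3,1.5,4],"delta_rot": [0,0,0],"gripper": 0},{"slide": [0.3,1.5,7],"delta_rot": [-2.0,-7.2,0],"gripper": 0},{"slide": [0.6,1.5,8.5],"delta_rot": [-3.9,-14.5,0],"gripper": 0},{"slide": [2,1.6,8.5],"delta_rot": [-3.9,-14.5,0],"gripper": 0},{"slide": [4,1.65,8.5],"delta_rot": [-3.9,-14.5,0],"gripper": 0},{"slide": [4.95,1.65,7.5],"delta_rot": [-3.9,-14.5,0],"gripper": 0},{"slide": [4.95,1.65,5.5],"delta_rot": [-3.9,-14.5,0],"gripper": 0},{"slide": [4.95,1.65,4.5],"delta_rot": [-3.9,-14.5,0],"gripper": 0}]'

```text
time_s: 5.2
eef_pos: [0.518, 0.0762, 0.0634]
tool_rot: [[0.939, -0.262, 0.224], [-0.252, -0.965, -0.073], [0.235, 0.012, -0.972]]
wrist_force: [-1.0, 0.5, 0.6]
width: 0.0
grip_force: 0.0
```

```bash
python3 -c "
from h import *
f=save('scene','d'); s=ctrl.observe(); print(s['time_s'],s['eef_pos'],s['wrist_force'])
b=f['color'][140:290,220:410,::-1]; cv2.imwrite('pics/cb4.png',cv2.resize(b,None,fx=4,fy=4,interpolation=cv2.INTER_CUBIC))
"
```

```text
5.25 [0.51800633 0.07622611 0.06287863] [-2.37506348 -0.62397485 -2.27871411]
```

View pics/cb4.png

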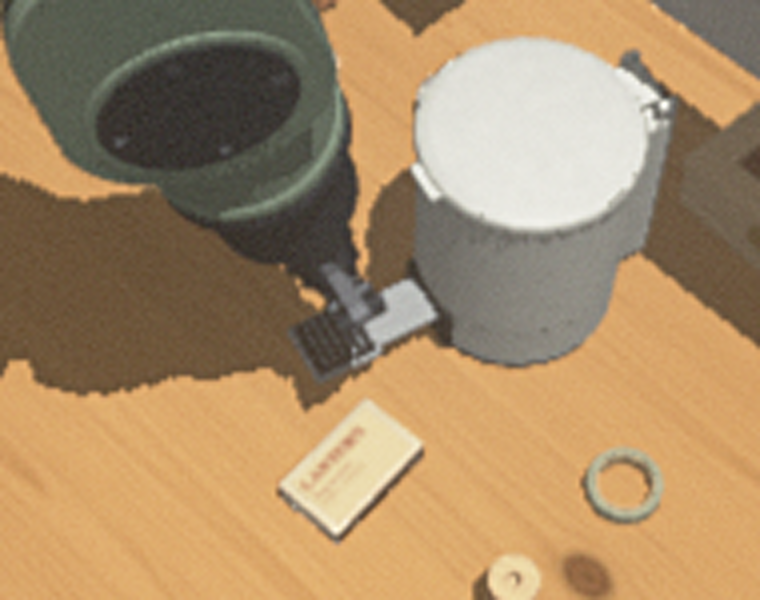

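The matchbox is clear and flat, and the hand is clear of the lid. The TCP is 13 mm off its target, though, and the tilt is short. I'll check the joint limits.

```bash
python3 -c "
from h import *
s=ctrl.observe(); print(s['time_s'],np.round(s['q'],2),np.round(s['joint_velocities'],3),s['eef_pos'],np.round(s['wrist_force'],1))"
```

```text
5.25 [-2.189e+01  5.081e+01  9.960e+00  1.183e+02 -4.512e+01  8.000e-02
 -7.629e+01] [-0.378 -1.566  0.226  1.013  7.908  0.03  -7.942] [0.51800633 0.07622611 0.06287863] [-2.4 -0.6 -2.3]
```

Joint 6 is at its 0° limit, so I'll reduce the tilt to about 6° while raised.

arm_command --increments '[{"slide": [-0.4,0.1,2],"delta_rot": [1.0,4.0,0],"gripper": 0},{"slide": [-0.4,0.1,2],"delta_rot": [2.3,8.7,0],"gripper": 0},{"slide": [-0.4,0.1,2],"delta_rot": [2.3,8.7,0],"gripper": 0},{"slide": [-0.4,0.1,2],"delta_rot": [2.3,8.7,0],"gripper": 0}]'

```text
time_s: 5.75
eef_pos: [0.5133, 0.0772, 0.0844]
tool_rot: [[0.963, -0.26, 0.076], [-0.258, -0.966, -0.034], [0.082, 0.013, -0.997]]
wrist_force: [-0.3, 0.3, -0.2]
width: 0.0
grip_force: 0.0
```

```bash
python3 -c "
from h import *
s=ctrl.observe(); print(s['time_s'],np.round(s['q'],2),s['eef_pos'],np.round(s['tool_rot'],3).tolist(),np.round(s['wrist_force'],1))"
```

```text
5.75 [-26.2   50.73  23.27 110.23 -41.93  22.83 -77.52] [0.51331632 0.07723821 0.08436639] [[0.963, -0.26, 0.076], [-0.258, -0.966, -0.034], [0.082, 0.013, -0.997]] [-0.3  0.3 -0.2]
```

arm_command --increments '[{"slide": [-0.6,-0.2,-1],"delta_rot": [0,0,0],"gripper": 0},{"slide": [-1.25,-0.4,-2.4],"delta_rot": [0,0,0],"gripper": 0},{"slide": [-1.25,-0.4,-3.4],"delta_rot": [0,0,0],"gripper": 0},{"slide": [-1.25,-0.4,-3.8],"delta_rot": [0,0,0],"gripper": 0},{"slide": [-1.25,-0.4,-3.8],"delta_rot": [0,0,0],"gripper": 0}]'

```text
time_s: 6.38
eef_pos: [0.5014, 0.0733, 0.0469]
tool_rot: [[0.963, -0.259, 0.076], [-0.257, -0.966, -0.034], [0.082, 0.013, -0.997]]
wrist_force: [0.4, -0.9, -0.2]
width: -0.0003
grip_force: 0.0
```

```bash
python3 -c "
from h import *
f=save('scene','e')
s=ctrl.observe(); print(s['time_s'],np.round(s['q'],2),s['eef_pos'],np.round(s['wrist_force'],1))
b=f['color'][140:290,220:410,::-1]; cv2.imwrite('pics/cb5.png',cv2.resize(b,None,fx=4,fy=4,interpolation=cv2.INTER_CUBIC))
"
```

```text
6.425 [-22.59  53.37  16.48 113.52 -45.29  14.58 -74.03] [0.50137352 0.07334729 0.04705006] [-0.1 -0.4  0. ]
```

View pics/cb5.png

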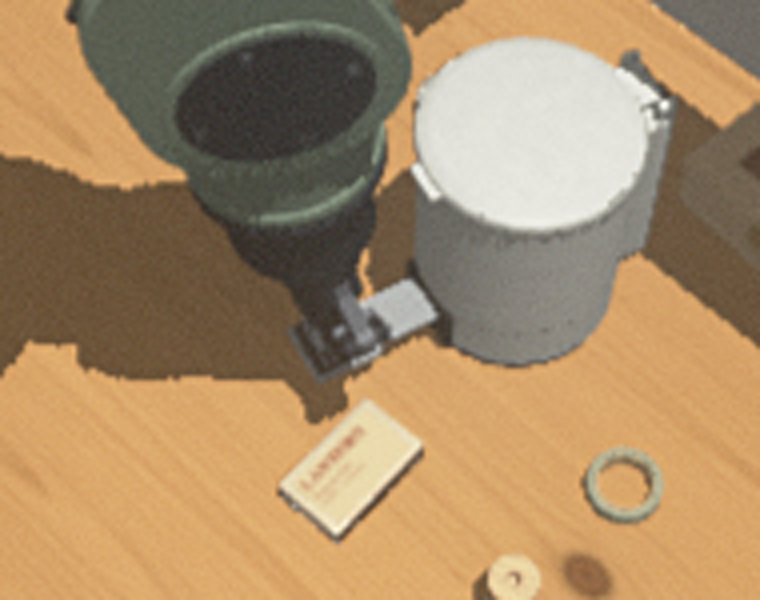

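The fingertip is over the plate's centre, at crop (345,335), and the wrist has a visible gap to the lid. Now I'll press.

arm_command --increments '[{"slide": [0,0,-0.5],"delta_rot": [0,0,0],"gripper": 0},{"slide": [0,0,-0.8],"delta_rot": [0,0,0],"gripper": 0},{"slide": [0,0,-1.0],"delta_rot": [0,0,0],"gripper": 0},{"slide": [0,0,-1.2],"delta_rot": [0,0,0],"gripper": 0},{"slide": [0,0,-1.4],"delta_rot": [0,0,0],"gripper": 0},{"slide": [0,0,-1.6],"delta_rot": [0,0,0],"gripper": 0},{"slide": [0,0,-1.8],"delta_rot": [0,0,0],"gripper": 0},{"slide": [0,0,-2.0],"delta_rot": [0,0,0],"gripper": 0}]'

```text
time_s: 7.42
eef_pos: [0.5011, 0.0734, 0.0268]
tool_rot: [[0.963, -0.259, 0.076], [-0.257, -0.966, -0.033], [0.082, 0.013, -0.997]]
wrist_force: [-3.2, 0.9, 4.8]
width: -0.0001
grip_force: 2.7
```

arm_command --increments '[{"slide": [0,0,-0.2],"delta_rot": [0,0,0],"gripper": 0},{"slide": [0,0,-0.4],"delta_rot": [0,0,0],"gripper": 0},{"slide": [0,0,-0.6],"delta_rot": [0,0,0],"gripper": 0},{"slide": [0,0,-0.75],"delta_rot": [0,0,0],"gripper": 0},{"slide": [0,0,-0.85],"delta_rot": [0,0,0],"gripper": 0},{"slide": [0,0,-0.85],"delta_rot": [0,0,0],"gripper": 0}]'

```text
time_s: 8.18
eef_pos: [0.5013, 0.0732, 0.0184]
tool_rot: [[0.963, -0.259, 0.076], [-0.258, -0.966, -0.034], [0.082, 0.013, -0.997]]
wrist_force: [1.2, -0.6, 3.6]
width: 0.0
grip_force: 1.6
```

```bash
python3 -c "
from h import *
f=save('scene','f')
s=ctrl.observe(); print(s['time_s'],s['eef_pos'],np.round(s['wrist_force'],1))
b=f['color'][100:290,220:430,::-1]; cv2.imwrite('pics/cb6.png',cv2.resize(b,None,fx=3,fy=3,interpolation=cv2.INTER_CUBIC))
"
```

```text
8.225 [0.50128262 0.07322444 0.01841055] [ 0.9 -0.3  3.2]
```

View pics/cb6.png

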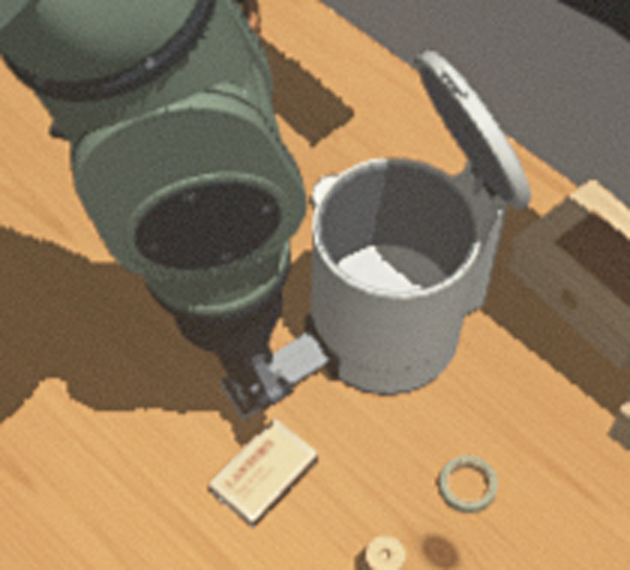

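The lid stands wide open, with its edge at crop (430,60) to (515,200), but the force is still only the spring's, so the stop isn't reached. I'll press on to it.

arm_command --increments '[{"slide": [0,0,-0.1],"delta_rot": [0,0,0],"gripper": 0},{"slide": [0,0,-0.2],"delta_rot": [0,0,0],"gripper": 0},{"slide": [0,0,-0.2],"delta_rot": [0,0,0],"gripper": 0}]'

```text
time_s: 8.6
eef_pos: [0.5015, 0.0732, 0.0174]
tool_rot: [[0.963, -0.26, 0.077], [-0.258, -0.966, -0.033], [0.083, 0.012, -0.996]]
wrist_force: [-4.5, -0.3, 31.0]
width: -0.0001
grip_force: 15.3
```

That's the stop, at 31 N. I'll ease off slightly and hold.

arm_command --increments '[{"slide": [0,0,0.06],"delta_rot": [0,0,0],"gripper": 0},{"slide": [0,0,0.06],"delta_rot": [0,0,0],"gripper": 0},{"slide": [0,0,0.06],"delta_rot": [0,0,0],"gripper": 0},{"slide": [0,0,0.06],"delta_rot": [0,0,0],"gripper": 0},{"slide": [0,0,0.06],"delta_rot": [0,0,0],"gripper": 0},{"slide": [0,0,0.06],"delta_rot": [0,0,0],"gripper": 0},{"slide": [0,0,0.06],"delta_rot": [0,0,0],"gripper": 0},{"slide": [0,0,0.06],"delta_rot": [0,0,0],"gripper": 0},{"slide": [0,0,0.06],"delta_rot": [0,0,0],"gripper": 0},{"slide": [0,0,0.06],"delta_rot": [0,0,0],"gripper": 0}]'

```text
time_s: 9.85
eef_pos: [0.5015, 0.0732, 0.0176]
tool_rot: [[0.963, -0.26, 0.077], [-0.258, -0.966, -0.033], [0.083, 0.012, -0.996]]
wrist_force: [-2.3, -0.4, 19.6]
width: 0.0001
grip_force: 9.7
```

arm_command --increments '[{"slide": [0,0,0],"delta_rot": [0,0,0],"gripper": 0},{"slide": [0,0,0],"delta_rot": [0,0,0],"gripper": 0},{"slide": [0,0,0],"delta_rot": [0,0,0],"gripper": 0},{"slide": [0,0,0],"delta_rot": [0,0,0],"gripper": 0},{"slide": [0,0,0],"delta_rot": [0,0,0],"gripper": 0},{"slide": [0,0,0],"delta_rot": [0,0,0],"gripper": 0},{"slide": [0,0,0],"delta_rot": [0,0,0],"gripper": 0},{"slide": [0,0,0],"delta_rot": [0,0,0],"gripper": 0},{"slide": [0,0,0],"delta_rot": [0,0,0],"gripper": 0},{"slide": [0,0,0],"delta_rot": [0,0,0],"gripper": 0}]'

```text
time_s: 11.1
eef_pos: [0.5015, 0.0732, 0.0176]
tool_rot: [[0.963, -0.259, 0.077], [-0.258, -0.966, -0.033], [0.083, 0.012, -0.996]]
wrist_force: [-0.8, -0.4, 19.6]
width: -0.0003
grip_force: 9.7
```

arm_command --increments '[{"slide": [0,0,0],"delta_rot": [0,0,0],"gripper": 0},{"slide": [0,0,0],"delta_rot": [0,0,0],"gripper": 0},{"slide": [0,0,0],"delta_rot": [0,0,0],"gripper": 0},{"slide": [0,0,0],"delta_rot": [0,0,0],"gripper": 0},{"slide": [0,0,0],"delta_rot": [0,0,0],"gripper": 0},{"slide": [0,0,0],"delta_rot": [0,0,0],"gripper": 0},{"slide": [0,0,0],"delta_rot": [0,0,0],"gripper": 0},{"slide": [0,0,0],"delta_rot": [0,0,0],"gripper": 0}]'

```text
time_s: 12.1
eef_pos: [0.5015, 0.0732, 0.0176]
tool_rot: [[0.963, -0.26, 0.077], [-0.258, -0.966, -0.033], [0.083, 0.012, -0.996]]
wrist_force: [-0.6, -0.0, 19.9]
width: -0.0001
grip_force: 9.7
```

Held for about 3.5 s. Now a slow release at about 8 mm/s, slower near the end.

arm_command --increments '[{"slide": [0,0,0.1],"delta_rot": [0,0,0],"gripper": 0},{"slide": [0,0,0.2],"delta_rot": [0,0,0],"gripper": 0},{"slide": [0,0,0.3],"delta_rot": [0,0,0],"gripper": 0},{"slide": [0,0,0.4],"delta_rot": [0,0,0],"gripper": 0},{"slide": [0,0,0.5],"delta_rot": [0,0,0],"gripper": 0},{"slide": [0,0,0.6],"delta_rot": [0,0,0],"gripper": 0},{"slide": [0,0,0.7],"delta_rot": [0,0,0],"gripper": 0},{"slide": [0,0,0.8],"delta_rot": [0,0,0],"gripper": 0},{"slide": [0,0,0.9],"delta_rot": [0,0,0],"gripper": 0},{"slide": [0,0,1.0],"delta_rot": [0,0,0],"gripper": 0}]'

```text
time_s: 13.35
eef_pos: [0.5012, 0.0734, 0.0271]
tool_rot: [[0.963, -0.259, 0.076], [-0.257, -0.966, -0.033], [0.082, 0.013, -0.997]]
wrist_force: [-3.9, 1.3, 4.3]
width: 0.0003
grip_force: 2.3
```

arm_command --increments '[{"slide": [0,0,0.07],"delta_rot": [0,0,0],"gripper": 0},{"slide": [0,0,0.14],"delta_rot": [0,0,0],"gripper": 0},{"slide": [0,0,0.21],"delta_rot": [0,0,0],"gripper": 0},{"slide": [0,0,0.28],"delta_rot": [0,0,0],"gripper": 0},{"slide": [0,0,0.35],"delta_rot": [0,0,0],"gripper": 0},{"slide": [0,0,0.42],"delta_rot": [0,0,0],"gripper": 0},{"slide": [0,0,0.49],"delta_rot": [0,0,0],"gripper": 0},{"slide": [0,0,0.56],"delta_rot": [0,0,0],"gripper": 0},{"slide": [0,0,0.63],"delta_rot": [0,0,0],"gripper": 0},{"slide": [0,0,0.7],"delta_rot": [0,0,0],"gripper": 0}]'

```text
time_s: 14.6
eef_pos: [0.5013, 0.0733, 0.0341]
tool_rot: [[0.963, -0.259, 0.076], [-0.257, -0.966, -0.033], [0.082, 0.013, -0.997]]
wrist_force: [-2.6, 2.2, 4.7]
width: -0.0
grip_force: 2.1
```

arm_command --increments '[{"slide": [0,0,0.07],"delta_rot": [0,0,0],"gripper": 0},{"slide": [0,0,0.14],"delta_rot": [0,0,0],"gripper": 0},{"slide": [0,0,0.21],"delta_rot": [0,0,0],"gripper": 0},{"slide": [0,0,0.28],"delta_rot": [0,0,0],"gripper": 0},{"slide": [0,0,0.35],"delta_rot": [0,0,0],"gripper": 0},{"slide": [0,0,0.42],"delta_rot": [0,0,0],"gripper": 0},{"slide": [0,0,0.49],"delta_rot": [0,0,0],"gripper": 0},{"slide": [0,0,0.56],"delta_rot": [0,0,0],"gripper": 0},{"slide": [0,0,0.63],"delta_rot": [0,0,0],"gripper": 0},{"slide": [0,0,0.7],"delta_rot": [0,0,0],"gripper": 0}]'

```text
time_s: 15.85
eef_pos: [0.5012, 0.0733, 0.041]
tool_rot: [[0.963, -0.259, 0.076], [-0.257, -0.966, -0.033], [0.082, 0.013, -0.997]]
wrist_force: [-0.8, -0.0, 0.1]
width: -0.0003
grip_force: 0.0
```

The lever is up and the finger is free of it. I'll retreat upwards and back.

arm_command --increments '[{"slide": [0,0,0.5],"delta_rot": [0,0,0],"gripper": 0},{"slide": [0,0,2],"delta_rot": [0,0,0],"gripper": 0},{"slide": [-1,0,4],"delta_rot": [0,0,0],"gripper": 0},{"slide": [-3,0,7],"delta_rot": [0,0,0],"gripper": 0},{"slide": [-4,-3,10],"delta_rot": [0,0,0],"gripper": 0},{"slide": [-4,-7,12],"delta_rot": [0,0,0],"gripper": 0},{"slide": [-4,-12,12],"delta_rot": [0,0,0],"gripper": 0},{"slide": [-4,-17,12],"delta_rot": [0,0,0],"gripper": 0},{"slide": [-4,-20,12],"delta_rot": [0,0,0],"gripper": 0},{"slide": [-4,-20,12],"delta_rot": [0,0,0],"gripper": 0}]'

```text
time_s: 17.1
eef_pos: [0.4609, -0.1288, 0.1614]
tool_rot: [[0.962, -0.263, 0.076], [-0.261, -0.965, -0.034], [0.082, 0.013, -0.997]]
wrist_force: [-0.1, -0.0, 0.3]
width: 0.0
grip_force: 0.0
```

```bash
python3 -c "
from h import *
f=save('top','g')
s=ctrl.observe(); print(s['time_s'],s['eef_pos'],np.round(s['wrist_force'],1))
b=f['color'][120:300,210:420,::-1]; cv2.imwrite('pics/cb7.png',cv2.resize(b,None,fx=3,fy=3,interpolation=cv2.INTER_CUBIC))
"
```

```text
17.15 [ 0.46100019 -0.12712166  0.16120205] [-0.   0.2  0.6]
```

View pics/cb7.png

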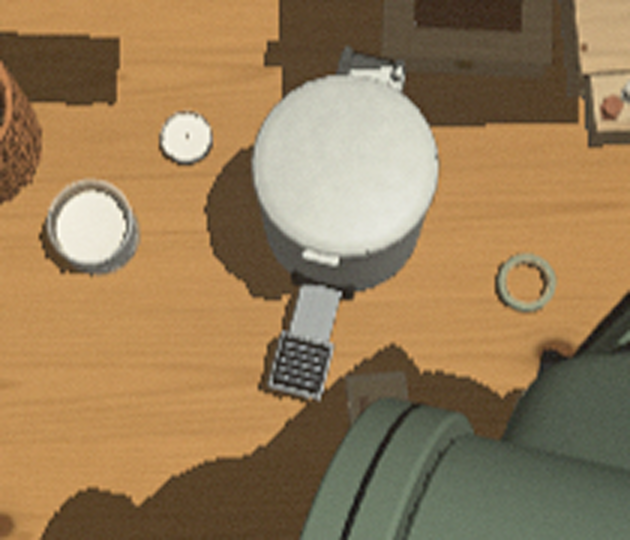

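The lid is shut and the lever is up, with its plate at crop (300,365). The matchbox at (378,395) is clear of it, and the candles and tape roll haven't moved. The arm touches nothing, so I'll hand in.

```bash
python3 -c "
from bench import ctrl
print(ctrl.hand_in())"
```

```text
the job is handed in; nothing more can be done
None
```

The job is handed in: I pushed the matchbox about 65 mm sideways of the lever, held the lid open for about 3.5 s, then let the lever up slowly so the lid shut softly; the hand-in returned no verdict, and the spool was hidden behind the arm in the last picture.

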